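# Shut three sample cylinders, tallest first

## Robot

A 7-joint arm with a two-finger parallel gripper is mounted at the origin on the work surface. World frame = base frame: x ahead of the robot, y to its left, z up, the work surface at z = 0. Lengths are in m, angles in rad, forces in N, time in s.
With the tool pointing down it reaches from about 0.35 to 0.9 m from the base axis. Payload 8.1 kg.
Tool frame: the origin (TCP) lies on the centre line of the jaws, within the pads' length; the fingertips stand 17 mm ahead of it and the grasp point (between the pads) lies 2 mm behind it; z points along the fingers, y is the direction in which the jaws open and shut (so a half turn about z gives the same grasp; the last joint's range is limited). The gripper opens to 92 mm and grips with 3 to 60 N. Pads are 19 mm wide; open, the fingers measure 130 mm over their backs; the gripper's body (75 mm by 190 mm) begins 47 mm behind the grasp point.
Start: joints at [-1.239, 0.434, 0.025, 1.573, -0.012, 1.134, -0.075], TCP at [0.263, 0.567, 0.244] pointing down, gripper open.
Joint ranges: [-2.62, 2.62], [-0.44, 2.09], [-1.27, 1.32], [0.08, 2.57], [-1.32, 4.46], [0.12, 2], [-2.74, 2.74]. Speed limits (rad/s): [2.22, 2.22, 3.01, 3.01, 3.14, 3.14, 3.14].

## Interface

Orientations are given as a rotation vector (axis times angle).
In Python, from cell import arm gives the robot as it stands.
- The arm moves only by the shell command python3 -m creep 'ROWS' [FORCE]. ROWS is JSON, a list that holds one entry, the list of rows, each a list of 7 numbers: the shift along the world's x, y, z in cm, then the turn, a rotation vector about the world's x, y, z in degrees, then the opening, from -1 (shut) to 1 (fully open), so that 0 is half open. In form: [[[tx, ty, tz, ax, ay, az, jaw], ...]]. A call has 1 to 5 rows; each row is the pose to reach, as a shift and turn from the pose commanded when the call began; what a row does not reach only later rows make up. A row lasts 1/10 s, in which the tool goes at most 50 mm and 8.59 degrees, less where a joint would pass 70% of its speed; a pose out of reach is approached as far as the arm can. A call with a gripper value outside its range is refused whole. The fingers move at their own pace and stop on an object; FORCE is the grip in N (left out, the last holds). Time passes only in rows, so rows that repeat a pose let the fingers close. It gives the time, the measured TCP pose, the force and the opening at its end, in the units of the state.
- arm.observe(): the state, without advancing time (a new reading comes with each control period).
- arm.get_image(name): name is "scene" or "top" or "wrist"; returns the picture (480x640x3 uint8, red, green, blue); there is no depth.
- arm.camera_model(name): a dict with "vfov" (degrees; the focal length in pixels is half the picture's height over the tangent of half this angle, whatever the lens; pixels are square), "cx", "cy" (the principal point, pixels), "cam_to_world" (4x4, takes a point from camera to world coordinates); the wrist camera has in their place "T_tool_cam" (4x4, takes a point from camera to tool coordinates, whose origin is the TCP and whose axes are the flange's). Camera axes: x right, y down, z forward; pixel columns grow to the right and rows downward; lengths in m; the calibration is good to about 2 mm. The wrist camera is an equidistant fisheye: a pixel r from the principal point sees the ray r / f radians off the axis. A picture is of the moment at which its call begins: read the wrist's pose just before it. camera_model takes no time and is no camera call.
- arm.sign_off(): hands the job in, once; it reports no verdict.
The state is a dict: "clock": time; "joints": joint angles; "dq": joint speeds; "joint_efforts": joint torques, N m; "position": TCP position; "ee_rot": TCP orientation; "force": force on the tool from outside, world axes, zero at the start; "ft_torque": the same for the moment, N m; "width": opening from 0.0 (shut) to 1.0 (fully open).
Only numpy, scipy, OpenCV 4.12 (cv2) and the standard library are available. Lean on these libraries where they do the work, as an engineer would, in place of code of your own. Each camera call takes 0.05 s, during which the arm holds its last target.

## Task

Shut the valves of the three sample cylinders that have a black push cap on top: with a fingertip, lightly press each cap down until its stem is fully home and stays there, the tallest cylinder first, then the middle one, then the shortest. Leave the cylinders standing where they are, neither lifted, shoved nor tipped, and do not disturb anything else on the bench.

Things in the scene. Friction and masses are not known exactly. Their poses are not given: they have to be found in the camera images.
- tall_cylinder: The tall sample cylinder: loose, steel, upright, 800 g give or take a quarter, foot 68 mm wide, shell 52 mm wide, narrow neck 32 mm wide ending 140 mm above the foot. A valve stem with a black cap stands on the neck. Origin: centre of the underside; z up along the axis.
- tall_cap (a point): Centre of the top face of that cylinder's black cap (round, flat, 30 mm wide, 12 thick), on the cylinder's axis; it goes down with the cap. Height above the cylinder's underside: 169 mm fully up (open), 161 mm when shut and let go. The cap is cushioned: it gives on its stem against a spring (2.4 N at first, 0.8 N more per mm, 8 mm of give, then firm) and springs back when let go. So a push to 156 mm, about 6 N, shuts it; 153 mm is the hard end.
- tall_stem (a joint): How far that cylinder's valve stem is pushed in, in m, without the give of the cap: 0 = fully out (open), 0.008 = fully home (shut); starts at 0 to 0.001. About 4 N moves it all the way; it stays where it is left.
- middle_cylinder: The middle-height sample cylinder: loose, steel, upright, 700 g give or take a quarter, foot 68 mm wide, shell 52 mm wide, narrow neck 32 mm wide ending 115 mm above the foot. A valve stem with a black cap stands on the neck. Origin: centre of the underside; z up along the axis.
- middle_cap (a point): Centre of the top face of that cylinder's black cap (round, flat, 30 mm wide, 12 thick), on the cylinder's axis; it goes down with the cap. Height above the cylinder's underside: 144 mm fully up (open), 136 mm when shut and let go. The cap is cushioned: it gives on its stem against a spring (2.4 N at first, 0.8 N more per mm, 8 mm of give, then firm) and springs back when let go. So a push to 131 mm, about 6 N, shuts it; 128 mm is the hard end.
- middle_stem (a joint): How far that cylinder's valve stem is pushed in, in m, without the give of the cap: 0 = fully out (open), 0.008 = fully home (shut); starts at 0 to 0.001. About 4 N moves it all the way; it stays where it is left.
- short_cylinder: The short sample cylinder: loose, steel, upright, 600 g give or take a quarter, foot 68 mm wide, shell 52 mm wide, narrow neck 32 mm wide ending 90 mm above the foot. A valve stem with a black cap stands on the neck. Origin: centre of the underside; z up along the axis.
- short_cap (a point): Centre of the top face of that cylinder's black cap (round, flat, 30 mm wide, 12 thick), on the cylinder's axis; it goes down with the cap. Height above the cylinder's underside: 119 mm fully up (open), 111 mm when shut and let go. The cap is cushioned: it gives on its stem against a spring (2.4 N at first, 0.8 N more per mm, 8 mm of give, then firm) and springs back when let go. So a push to 106 mm, about 6 N, shuts it; 103 mm is the hard end.
- short_stem (a joint): How far that cylinder's valve stem is pushed in, in m, without the give of the cap: 0 = fully out (open), 0.008 = fully home (shut); starts at 0 to 0.001. About 4 N moves it all the way; it stays where it is left.
- spare: Bystander: plain steel cylinder without any stem, 50 wide, 100 high, rounded shoulder to a fixed 28 wide plug. Origin: centre of its underside.
- tee: Bystander: brass and steel pipe tee lying down, about 68 x 24 mm, 42 high. Origin: on the table under its middle.
- wrench: Bystander: steel wrench lying flat, 170 long. Origin: about its middle, on the table.
- driver: Bystander: screwdriver with a black handle lying flat, 180 long. Origin: about its middle, on the table.
- leak_bottle: Bystander: white plastic bottle with a grey cap, 50 wide, 120 high. Origin: centre of its underside.
- flange: Bystander: flat aluminium ring, 70 outside, 36 inside, 14 high. Origin: centre of its underside.
- cup: Bystander: open glass cup, 64 wide, 60 high. Origin: centre of its underside.
Mind the look-alikes: they are no part of the job. Leave any blue or green look-alike of the tall_cylinder alone.

How it is judged:
On the way, in this order (a step that is already met when the one before it is completed fails the run):
1. the tallest cylinder's stem is home (value of joint tall_stem above 0.006 m), for 0.1 s.
2. the middle cylinder's stem is home (value of joint middle_stem above 0.006 m), for 0.1 s.
3. the shortest cylinder's stem is home (value of joint short_stem above 0.006 m), for 0.1 s.
At the end, for the whole second after the job is handed in: All three valve stems are in at least 6 of their 8 mm; each cylinder is upright (within 0.1 rad), at rest and within 30 mm of where it began; the other loose things are within 30 mm of where they began (value of joint each of tall_stem, middle_stem, short_stem above 0.006 m and angle between each of tall_cylinder, middle_cylinder, short_cylinder's own z axis and vertical below 0.1 rad and distance of each of tall_cylinder, middle_cylinder, short_cylinder, spare, tee, wrench, driver, leak_bottle, flange, cup from where it was at the start of the episode below 0.03 m and linear speed of each of tall_cylinder, middle_cylinder, short_cylinder below 0.02 m/s); the robot touches nothing.
It fails at once if a cap is pressed (stem in more than 3.5 mm) before the one that comes earlier is home ((value of joint middle_stem above 0.0035 m and value of joint tall_stem below 0.006 m) or (value of joint short_stem above 0.0035 m and value of joint middle_stem below 0.006 m) or (value of joint short_stem above 0.0035 m and value of joint tall_stem below 0.006 m)).
It fails at once if a cylinder is pressed or struck with more than 25 N (contact force between any of the fingers, the arm and tall_cylinder above 25 N or contact force between any of the fingers, the arm and middle_cylinder above 25 N or contact force between any of the fingers, the arm and short_cylinder above 25 N).
It fails at once if a cylinder is lifted (15 mm), tipped (0.25 rad) or shoved (30 mm) (height (world z) of any of tall_cylinder, middle_cylinder, short_cylinder above 0.015 m or angle between any of tall_cylinder, middle_cylinder, short_cylinder's own z axis and vertical above 0.25 rad or distance of any of tall_cylinder, middle_cylinder, short_cylinder from where it was at the start of the episode above 0.03 m).
It fails at once if another thing on the bench is moved by more than 30 mm (distance of any of spare, tee, wrench, driver, leak_bottle, flange, cup from where it was at the start of the episode above 0.03 m).
It also fails if it takes over 53 s, if anything falls off the work surface, if the arm or the gripper's body presses on something with over 40 N, if the wrist force passes 120 N, or if a joint passes its speed limit or range.

## Working session

There is one attempt and no reset: what is moved stays moved. The work goes in short steps, Python scripts to look and compute and a shell command to move; the robot and the scene stay as the last step left them, time stands still between calls to the robot, and variables do not carry over. Pictures are saved under pics/ and viewed, and the job is handed in when it is done.

```bash
ls; mkdir -p pics; python3 - <<'E'
from cell import arm
import cv2
print(arm.observe())
for n in ("scene","top","wrist"):
    m=arm.camera_model(n); print(n,m)
    if n!="wrist" or 1:
        cv2.imwrite(f"pics/{n}0.png",arm.get_image(n)[:,:,::-1])
E
```

```text
pics
{'clock': 0.0, 'joints': array([-1.23858626,  0.43521917,  0.02497592,  1.57409972, -0.01157923,
        1.13400638, -0.07508739]), 'dq': array([-1.06791356e-03,  2.10747644e-04,  4.17008663e-04, -4.58681620e-04,
        1.72018145e-03,  2.50924751e-04,  7.95622857e-05]), 'joint_efforts': array([ 3.01713726e-05, -6.67847013e+01,  9.84614566e-01, -3.14449596e+01,
       -6.06654561e-02,  4.26384062e-02,  1.62957213e-04]), 'position': array([0.26312536, 0.56637278, 0.24294635]), 'ee_rot': array([-6.77669628e-01, -3.06744626e+00,  2.47810014e-03]), 'force': array([-0.24010022, -0.06698559,  0.35238195]), 'ft_torque': array([0.00138541, 0.00079986, 0.01992872]), 'width': 0.996439310414692}
scene {'vfov': 57.179484087791636, 'cx': 311.1608644750146, 'cy': 234.5550089279585, 'cam_to_world': array([[ 0.42345054,  0.77477405, -0.46948356,  1.01036066],
       [ 0.90585928, -0.36808764,  0.20959595, -0.23487032],
       [-0.01042159, -0.51403955, -0.85770317,  0.89742789],
       [ 0.        ,  0.        ,  0.        ,  1.        ]])}
top {'vfov': 54.14649854193377, 'cx': 314.0089297705688, 'cy': 241.11363055206712, 'cam_to_world': array([[ 0.01353945, -0.99410294,  0.10759199,  0.51241204],
       [-0.99921289, -0.01746393, -0.03561748, -0.00992647],
       [ 0.03728642, -0.10702506, -0.99355692,  0.96190285],
       [ 0.        ,  0.        ,  0.        ,  1.        ]])}
wrist {'vfov': 65.70646984690485, 'cx': 319.35260243420015, 'cy': 238.87121269253353, 'T_tool_cam': array([[ 1.23567754e-03, -9.63128428e-01, -2.69039224e-01,
         7.34119684e-02],
       [ 9.99999146e-01,  1.30430880e-03, -7.63471990e-05,
        -1.45091794e-04],
       [ 4.24442384e-04, -2.69038900e-01,  9.63129218e-01,
        -1.40676706e-01],
       [ 0.00000000e+00,  0.00000000e+00,  0.00000000e+00,
         1.00000000e+00]])}
```

View pics/scene0.png

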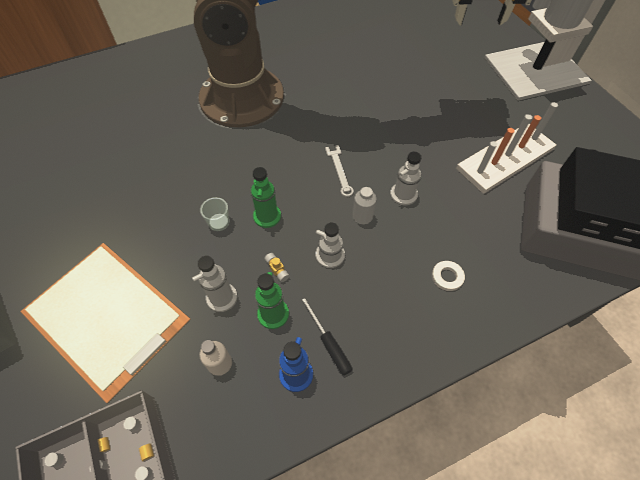

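View pics/top0.png

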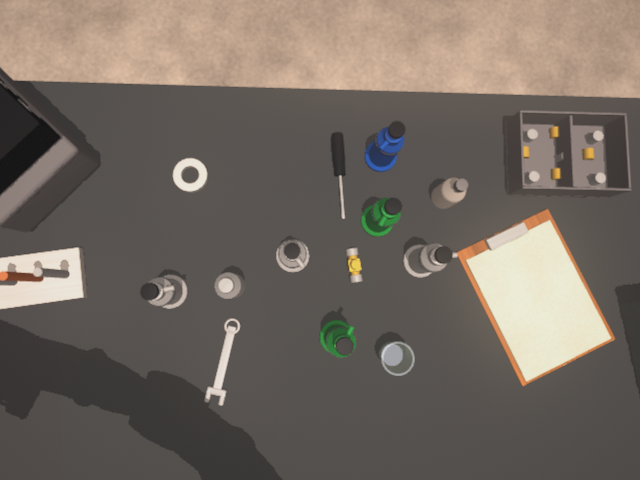

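View pics/wrist0.png

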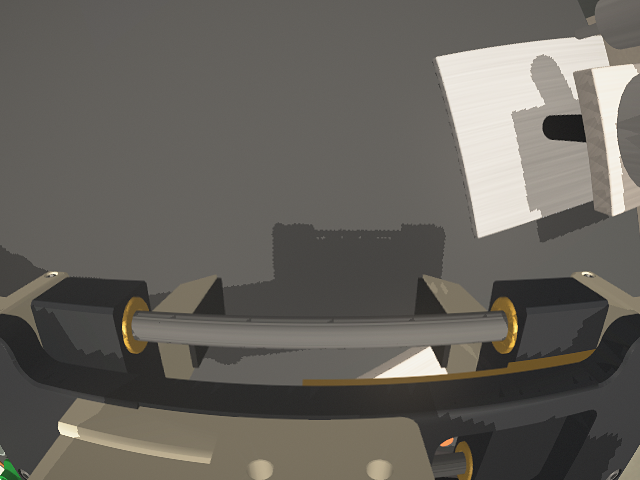

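The scene camera shows steel candidates with black caps near (413,158), (331,230) and (206,264). In the top picture these are (150,291), (292,251) and (443,255). The look-alikes are green (260,174) and (266,282), blue (292,350), the plain spare (365,195) and the bottle (208,345). I'll enlarge the candidates.

```bash
python3 - <<'E'
import cv2,numpy as np
s=cv2.imread("pics/scene0.png");t=cv2.imread("pics/top0.png")
def c(im,x,y,w=80,h=90):
    o=im[y:y+h,x:x+w]; o=cv2.resize(o,None,fx=3.3,fy=3.3,interpolation=cv2.INTER_CUBIC)
    for k in range(0,w,10):
        L=8 if k%50 else 20
        cv2.line(o,(int(k*3.3),0),(int(k*3.3),L),(0,255,255),1)
    for k in range(0,h,10): cv2.line(o,(0,int(k*3.3)),(8,int(k*3.3)),(0,255,255),1)
    return o
a=np.hstack([c(s,375,135),c(s,295,205),c(s,175,240)])
b=np.hstack([c(t,130,250),c(t,255,220),c(t,395,215)])
cv2.imwrite("pics/crop.png",np.vstack([a,b]))
E
```

```text
(no output)
```

View pics/crop.png

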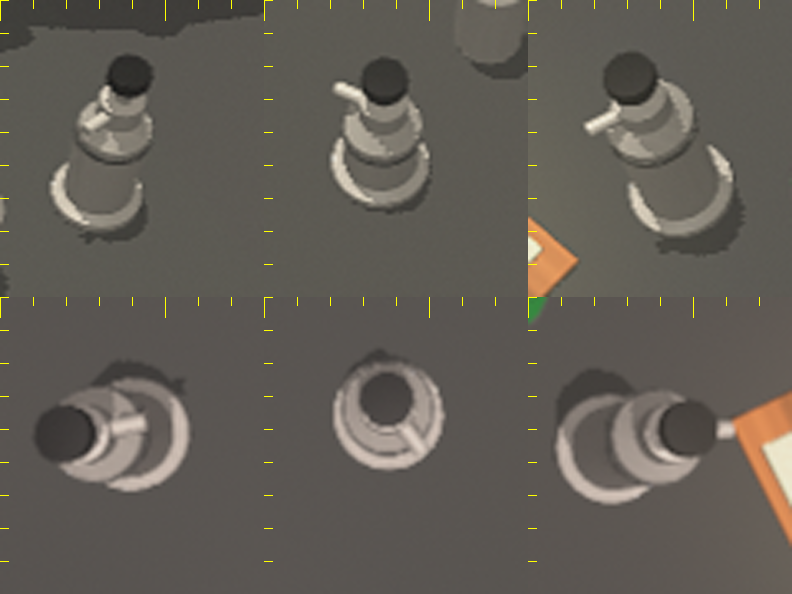

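```bash
cat > h.py <<'E'
from cell import arm
import numpy as np
def ray(n,u,v):
    m=arm.camera_model(n); f=240/np.tan(np.radians(m["vfov"])/2)
    T=m["cam_to_world"]; d=T[:3,:3]@np.array([(u-m["cx"])/f,(v-m["cy"])/f,1]); return T[:3,3],d/np.linalg.norm(d)
def tri(a,b):
    (p,d),(q,e)=ray("scene",*a),ray("top",*b)
    s=np.linalg.lstsq(np.c_[d,-e],q-p,rcond=None)[0]
    x,y=p+s[0]*d,q+s[1]*e
    return (x+y)/2,np.linalg.norm(x-y)
def atz(n,uv,z):
    p,d=ray(n,*uv); return p+d*(z-p[2])/d[2]
E
python3 - <<'E'
from h import *
np.set_printoptions(precision=4,suppress=True)
for k,a,b,fs,ft in (("A",(414.6,157.4),(149.7,291.2),(404.5,192),(170,291.8)),("B",(331.4,228.6),(291.7,250.6),(330.5,253.5),(292.5,256)),("C",(206,262.8),(443.5,255),(220.8,296),(420.5,261))):
    print(k,*tri(a,b))
    for z in (.119,.144,.169): print("  ",z,atz("scene",a,z)[:2],atz("top",b,z)[:2])
    print("  foot",atz("scene",fs,.006)[:2],atz("top",ft,.006)[:2])
E
```

```text
A [0.5105 0.2445 0.1368] 0.0029393079037433995
   0.119 [0.4991 0.2573] [0.5098 0.2486]
   0.144 [0.5155 0.2415] [0.5099 0.2409]
   0.169 [0.532  0.2256] [0.5099 0.2332]
  foot [0.5102 0.2461] [0.5088 0.243 ]
B [0.5865 0.0003 0.1142] 0.0010969587702182348
   0.119 [ 0.5892 -0.0006] [ 0.5858 -0.0002]
   0.144 [ 0.6028 -0.0081] [ 0.5836 -0.0005]
   0.169 [ 0.6163 -0.0156] [ 0.5815 -0.0008]
  foot [0.5875 0.0016] [ 0.5846 -0.0007]
C [ 0.5792 -0.2611  0.1633] 0.0024823937138721674
   0.119 [ 0.5538 -0.2615] [ 0.5824 -0.2763]
   0.144 [ 0.5685 -0.2606] [ 0.5803 -0.2684]
   0.169 [ 0.5831 -0.2597] [ 0.5783 -0.2605]
  foot [ 0.5794 -0.2614] [ 0.5786 -0.2639]
```

By triangulation, C is tall (cap z about 0.163) at (0.579,-0.261). A is middle (0.137) at (0.510,0.242), and B is short (0.114) at (0.586,0.000). The foot positions agree to about 3 mm. I'll keep the yaw, stay at this height, shut the jaws and head for tall.

```bash
python3 -m creep '[[[1.4,-3.7,0,0,0,0,-1],[2.9,-7.5,0,0,0,0,-1],[4.3,-11.2,0,0,0,0,-1],[5.7,-15,0,0,0,0,-1],[7.1,-18.7,0,0,0,0,-1]]]' 10
python3 -m creep '[[[1.4,-3.7,0,0,0,0,-1],[2.9,-7.5,0,0,0,0,-1],[4.3,-11.2,0,0,0,0,-1],[5.7,-15,0,0,0,0,-1],[7.1,-18.7,0,0,0,0,-1]]]'
python3 -m creep '[[[1.4,-3.7,0,0,0,0,-1],[2.9,-7.5,0,0,0,0,-1],[4.3,-11.2,0,0,0,0,-1],[5.7,-15,0,0,0,0,-1],[7.1,-18.7,0,0,0,0,-1]]]'
python3 -m creep '[[[1.4,-3.7,0,0,0,0,-1],[2.9,-7.5,0,0,0,0,-1],[4.3,-11.2,0,0,0,0,-1],[5.7,-15,0,0,0,0,-1],[7.1,-18.7,0,0,0,0,-1]]]'
```

```text
clock: 0.65
position: [0.3346, 0.3781, 0.2436]
ee_rot: [-0.678, -3.068, 0.0]
force: [1.4, -0.6, 0.6]
width: 0.614
clock: 1.15
position: [0.4055, 0.1911, 0.2438]
ee_rot: [-0.678, -3.068, -0.0]
force: [0.5, -0.1, 0.2]
width: 0.176
clock: 1.65
position: [0.4764, 0.0042, 0.2438]
ee_rot: [0.678, 3.068, 0.0]
force: [0.8, 1.4, 0.0]
width: 0.006
clock: 2.15
position: [0.5475, -0.1827, 0.2435]
ee_rot: [-0.677, -3.067, -0.0]
force: [0.9, -0.4, 0.9]
width: 0.005
```

```bash
python3 -m creep '[[[1,-2.6,0,0,0,0,-1],[2.1,-5.2,0,0,0,0,-1],[3.1,-7.8,0,0,0,0,-1],[3.1,-7.8,-1.5,0,0,0,-1],[3.1,-7.8,-3,0,0,0,-1]]]'
python3 - <<'E'
from cell import arm
import cv2
print(arm.observe()["position"],arm.observe()["force"])
for n in ("scene","top","wrist"): cv2.imwrite(f"pics/{n}1.png",arm.get_image(n)[:,:,::-1])
s=cv2.imread("pics/scene1.png")[180:330,110:310]
cv2.imwrite("pics/s1.png",cv2.resize(s,None,fx=4,fy=4,interpolation=2))
E
```

```text
clock: 2.65
position: [0.5783, -0.2605, 0.2132]
ee_rot: [0.68, 3.067, -0.001]
force: [0.0, 0.1, -1.0]
width: 0.008
[ 0.57831513 -0.26046182  0.21316125] [ 0.0050982   0.1067449  -1.01646159]
```

View pics/s1.png

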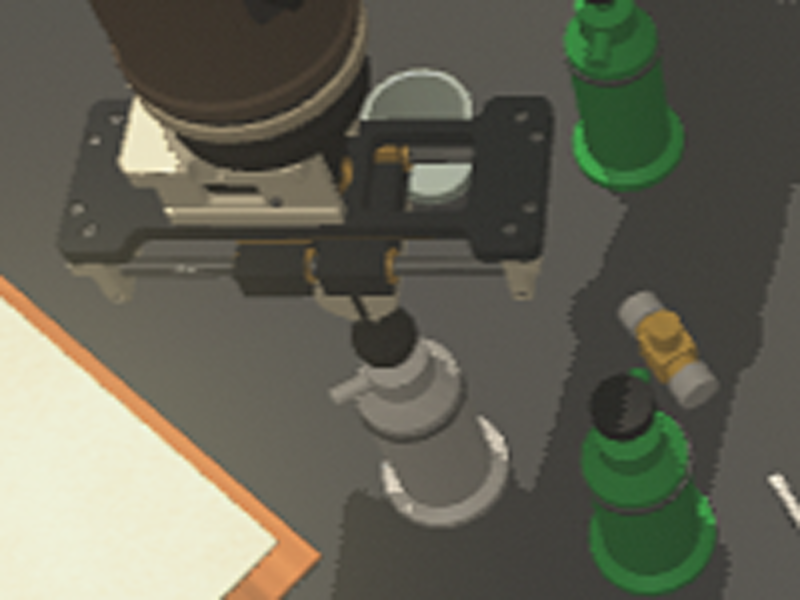

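View pics/wrist1.png

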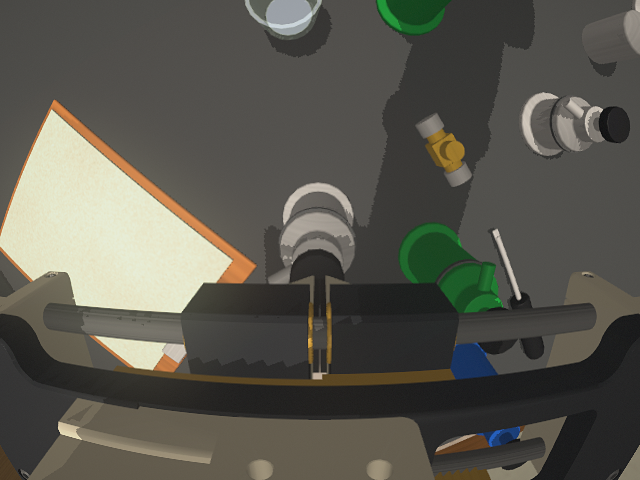

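The wrist view shows the cap at (317,265), centred under the shut fingers at (319,290). I'll descend slowly.

```bash
python3 -m creep '[[[0,0,-0.8,0,0,0,-1],[0,0,-1.6,0,0,0,-1],[0,0,-2.2,0,0,0,-1],[0,0,-2.4,0,0,0,-1],[0,0,-2.4,0,0,0,-1]]]'
python3 -m creep '[[[0,0,-0.2,0,0,0,-1],[0,0,-0.4,0,0,0,-1],[0,0,-0.6,0,0,0,-1],[0,0,-0.8,0,0,0,-1],[0,0,-0.8,0,0,0,-1]]]'
```

```text
clock: 3.3
position: [0.5781, -0.259, 0.1894]
ee_rot: [-0.678, -3.067, -0.0]
force: [0.1, -0.3, -0.2]
width: 0.004
clock: 3.8
position: [0.5785, -0.2593, 0.1819]
ee_rot: [0.678, 3.067, -0.0]
force: [0.4, -0.7, 2.6]
width: 0.006
```

```bash
python3 -m creep '[[[0,0,-0.2,0,0,0,-1],[0,0,-0.4,0,0,0,-1],[0,0,-0.5,0,0,0,-1],[0,0,-0.5,0,0,0,-1]]]'
python3 -m creep '[[[0,0,-0.1,0,0,0,-1],[0,0,-0.2,0,0,0,-1],[0,0,-0.3,0,0,0,-1],[0,0,-0.4,0,0,0,-1],[0,0,-0.4,0,0,0,-1]]]'
```

```text
clock: 4.2
position: [0.5784, -0.2592, 0.1767]
ee_rot: [0.678, 3.067, -0.0]
force: [-0.1, 0.1, 4.5]
width: 0.005
clock: 4.7
position: [0.5785, -0.2593, 0.173]
ee_rot: [0.678, 3.067, -0.0]
force: [-0.1, -0.9, 6.7]
width: 0.007
```

```bash
python3 -m creep '[[[0,0,-0.1,0,0,0,-1],[0,0,-0.1,0,0,0,-1],[0,0,-0.1,0,0,0,-1]]]'
python3 -m creep '[[[0,0,0.5,0,0,0,-1],[0,0,1.5,0,0,0,-1],[0,0,3,0,0,0,-1],[0,0,5,0,0,0,-1],[0,0,7,0,0,0,-1]]]'
```

```text
clock: 5.0
position: [0.5785, -0.2593, 0.1722]
ee_rot: [0.678, 3.067, 0.0]
force: [-0.3, -0.3, 7.2]
width: 0.005
clock: 5.5
position: [0.5777, -0.2589, 0.2422]
ee_rot: [-0.677, -3.066, -0.0]
force: [0.4, 0.7, -0.5]
width: 0.003
```

```bash
python3 -m creep '[[[-0.5,3.4,0,0,0,0,-1],[-0.9,6.7,0,0,0,0,-1],[-1.4,10,0,0,0,0,-1],[-1.8,13.4,0,0,0,0,-1],[-2.2,16.7,0,0,0,0,-1]]]'
python3 -m creep '[[[-0.5,3.4,0,0,0,0,-1],[-0.9,6.7,0,0,0,0,-1],[-1.4,10,0,0,0,0,-1],[-1.8,13.4,0,0,0,0,-1],[-2.2,16.7,0,0,0,0,-1]]]'
python3 -m creep '[[[-0.5,3.4,0,0,0,0,-1],[-0.9,6.7,0,0,0,0,-1],[-1.4,10,0,0,0,0,-1],[-1.8,13.4,0,0,0,0,-1],[-2.3,16.7,0,0,0,0,-1]]]'
python3 - <<'E'
from cell import arm
import cv2,numpy as np
print(arm.observe()["position"],arm.observe()["force"])
for n in ("scene","top","wrist"): cv2.imwrite(f"pics/{n}2.png",arm.get_image(n)[:,:,::-1])
def c(im,x,y,w=80,h=90): return cv2.resize(im[y:y+h,x:x+w],None,fx=3.3,fy=3.3,interpolation=2)
L=lambda f:cv2.imread("pics/"+f)
cv2.imwrite("pics/cmp2.png",np.vstack([np.hstack([c(L("scene0.png"),175,240),c(L("scene2.png"),175,240)]),np.hstack([c(L("top0.png"),395,215),c(L("top2.png"),395,215)])]))
E
```

```text
clock: 6.0
position: [0.5554, -0.0907, 0.2417]
ee_rot: [-0.677, -3.067, -0.0]
force: [0.1, -0.4, 0.0]
width: 0.006
clock: 6.5
position: [0.5335, 0.0762, 0.2418]
ee_rot: [-0.677, -3.067, 0.0]
force: [1.4, 0.4, 0.1]
width: 0.003
clock: 7.0
position: [0.5106, 0.243, 0.2418]
ee_rot: [-0.678, -3.067, 0.001]
force: [1.1, -0.7, 0.2]
width: 0.008
[0.51057075 0.24301946 0.24176035] [ 1.14092285 -0.67188574  0.17512876]
```

View pics/cmp2.png

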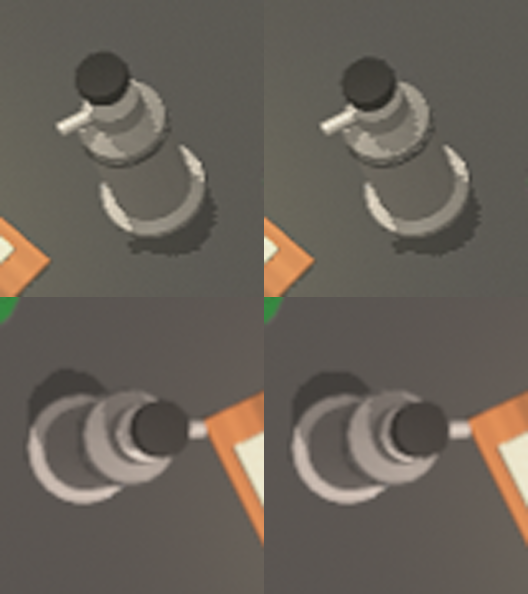

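View pics/wrist2.png

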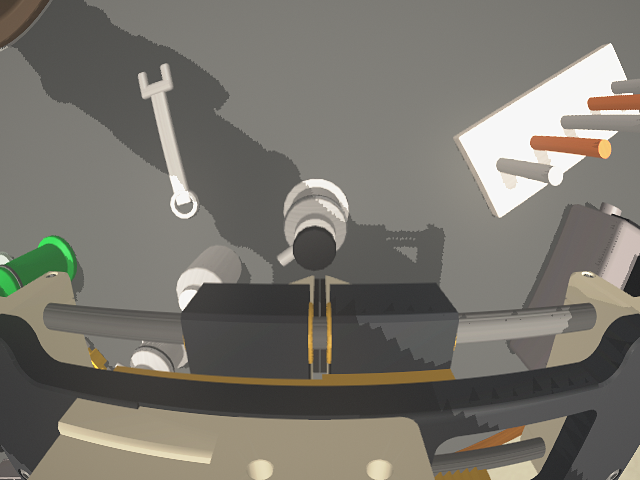

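Tall stands unmoved and its cap sits lower. The middle cap is at wrist (314,247). I'll put numbers on both.

```bash
cat >> h.py <<'E'
import cv2
from scipy.spatial.transform import Rotation as R
def blob(f,x0,y0,x1,y1,th=52):
    im=cv2.imread(f)[y0:y1,x0:x1].max(2); n,l,s,c=cv2.connectedComponentsWithStats((im<th).astype(np.uint8))
    k=1+np.argmax(s[1:,4]); return c[k]+[x0,y0],s[k,4]
def wz(uv,z):
    m=arm.camera_model("wrist"); o=arm.observe(); f=240/np.tan(np.radians(m["vfov"])/2)
    d=np.array(uv)-[m["cx"],m["cy"]]; r=np.hypot(*d); t=r/f; v=np.r_[np.sin(t)*d/r,np.cos(t)]
    T=m["T_tool_cam"]; Q=R.from_rotvec(o["ee_rot"]).as_matrix()
    p=Q@T[:3,3]+o["position"]; v=Q@T[:3,:3]@v
    return p+v*(z-p[2])/v[2]
E
python3 - <<'E'
from h import *
print("middle",wz((314,247),.144))
for i in (0,2):
    a,n=blob(f"pics/scene{i}.png",192,252,222,278); b,k=blob(f"pics/top{i}.png",430,242,460,268)
    print(i,a,n,b,k,tri(a,b))
E
```

```text
middle [0.50717743 0.24148935 0.144     ]
0 [207.93103448 268.44827586] 29 [435. 253.] 1 (array([ 0.58248919, -0.25759323,  0.1420359 ]), np.float64(0.007717680161643434))
2 [208.14814815 270.37037037] 27 [434. 257.] 1 (array([ 0.57690909, -0.25981121,  0.12553655]), np.float64(0.0061543204301623385))
```

```bash
python3 - <<'E'
from h import *
for th in (58,64,70):
  for i in (0,2):
    a,n=blob(f"pics/scene{i}.png",192,252,222,278,th); b,k=blob(f"pics/top{i}.png",430,242,458,268,th)
    print(th,i,a,n,b,k,tri(a,b))
E
python3 -m creep '[[[-0.1,-0.1,-1.5,0,0,0,-1],[-0.1,-0.1,-3,0,0,0,-1],[-0.1,-0.1,-4.5,0,0,0,-1],[-0.1,-0.1,-5.5,0,0,0,-1],[-0.1,-0.1,-5.5,0,0,0,-1]]]'
```

```text
58 0 [207.64102564 268.28205128] 39 [435. 254.] 5 (array([ 0.58087455, -0.25807479,  0.14023911]), np.float64(0.007660817127833101))
58 2 [207.91176471 270.02941176] 34 [434.25 253.5 ] 8 (array([ 0.58204177, -0.25859773,  0.13525605]), np.float64(0.008441837808723264))
64 0 [206.59302326 263.62790698] 86 [435.66666667 253.5       ] 12 (array([ 0.58012728, -0.25540859,  0.15614463]), np.float64(0.009456696543231094))
64 2 [207.31707317 265.19512195] 82 [434.78571429 255.28571429] 14 (array([ 0.57797841, -0.25609387,  0.14643807]), np.float64(0.008226547762893478))
70 0 [205.61956522 263.14130435] 184 [436.72413793 255.24137931] 29 (array([ 0.57736874, -0.25719967,  0.15482371]), np.float64(0.008591002127397173))
70 2 [206.51176471 264.64705882] 170 [435.51724138 255.68965517] 29 (array([ 0.57713661, -0.2569979 ,  0.14799349]), np.float64(0.008381926605220726))
clock: 7.65
position: [0.5097, 0.2395, 0.1856]
ee_rot: [-0.679, -3.065, 0.003]
force: [0.8, -0.3, 0.5]
width: 0.004
```

```bash
python3 -m creep '[[[0,0,-0.8,0,0,0,-1],[0,0,-1.5,0,0,0,-1],[0,0,-2,0,0,0,-1],[0,0,-2.2,0,0,0,-1],[0,0,-2.2,0,0,0,-1]]]'
python3 - <<'E'
from h import *
m=arm.camera_model("scene");f=240/np.tan(np.radians(m["vfov"])/2);T=np.linalg.inv(m["cam_to_world"])
for z in (.169,.161):
    p=T@[.5785,-.261,z,1]; print(z,m["cx"]+f*p[0]/p[2],m["cy"]+f*p[1]/p[2])
E
```

```text
clock: 8.15
position: [0.5102, 0.2408, 0.1645]
ee_rot: [-0.678, -3.067, 0.0]
force: [-0.9, 0.1, -0.3]
width: 0.004
0.169 204.58169539346204 261.0534523033866
0.161 205.50823828040615 263.01886665405044
```

The tall cap's image shift, (0.9,1.5) px, matches the expected full closure of (0.9,1.7 to 2.0). Pressing middle next.

```bash
python3 -m creep '[[[0,0,-0.2,0,0,0,-1],[0,0,-0.4,0,0,0,-1],[0,0,-0.6,0,0,0,-1],[0,0,-0.8,0,0,0,-1],[0,0,-0.8,0,0,0,-1]]]'
python3 -m creep '[[[0,0,-0.2,0,0,0,-1],[0,0,-0.4,0,0,0,-1],[0,0,-0.6,0,0,0,-1],[0,0,-0.7,0,0,0,-1],[0,0,-0.7,0,0,0,-1]]]'
```

```text
clock: 8.65
position: [0.5105, 0.241, 0.1568]
ee_rot: [0.678, 3.067, 0.001]
force: [-0.6, -0.2, 2.8]
width: 0.005
clock: 9.15
position: [0.5105, 0.2409, 0.1498]
ee_rot: [0.678, 3.067, 0.0]
force: [0.6, -1.0, 5.4]
width: 0.004
```

```bash
python3 -m creep '[[[0,0,-0.1,0,0,0,-1],[0,0,-0.2,0,0,0,-1],[0,0,-0.3,0,0,0,-1],[0,0,-0.3,0,0,0,-1],[0,0,-0.3,0,0,0,-1]]]'
python3 -m creep '[[[0,0,0.5,0,0,0,-1],[0,0,1.5,0,0,0,-1],[0,0,3.5,0,0,0,-1],[0,0,6,0,0,0,-1],[0,0,9,0,0,0,-1]]]'
```

```text
clock: 9.65
position: [0.5106, 0.241, 0.1471]
ee_rot: [0.678, 3.067, 0.001]
force: [-0.6, -0.5, 7.7]
width: 0.003
clock: 10.15
position: [0.5093, 0.2403, 0.237]
ee_rot: [-0.677, -3.066, 0.003]
force: [1.0, 1.0, 0.1]
width: 0.003
```

```bash
python3 -m creep '[[[1,-3.2,0,0,0,0,-1],[2,-6.4,0,0,0,0,-1],[3,-9.6,0,0,0,0,-1],[4,-12.8,0,0,0,0,-1],[5,-16,0,0,0,0,-1]]]'
python3 -m creep '[[[1,-3,0,0,0,0,-1],[2,-6,0,0,0,0,-1],[2.6,-8.1,0,0,0,0,-1],[2.6,-8.1,0,0,0,0,-1]]]'
python3 - <<'E'
from h import *
print(arm.observe()["position"],arm.observe()["force"])
for n in ("scene","wrist"): cv2.imwrite(f"pics/{n}3.png",arm.get_image(n)[:,:,::-1])
def c(im,x,y,w=80,h=90): return cv2.resize(im[y:y+h,x:x+w],None,fx=3.3,fy=3.3,interpolation=2)
L=lambda f:cv2.imread("pics/"+f)
cv2.imwrite("pics/cmp3.png",np.hstack([c(L("scene0.png"),375,135),c(L("scene3.png"),375,135)]))
for i in (0,3): print(blob(f"pics/scene{i}.png",402,145,428,170,60))
m=arm.camera_model("scene");f=240/np.tan(np.radians(m["vfov"])/2);T=np.linalg.inv(m["cam_to_world"])
for z in (.144,.136):
    p=T@[.5105,.242,z,1]; print(z,m["cx"]+f*p[0]/p[2],m["cy"]+f*p[1]/p[2])
E
```

```text
clock: 10.65
position: [0.56, 0.0795, 0.2368]
ee_rot: [-0.677, -3.067, 0.0]
force: [0.3, -0.1, 0.3]
width: 0.006
clock: 11.05
position: [0.5863, -0.0045, 0.2369]
ee_rot: [0.686, 3.066, -0.003]
force: [-0.6, -0.3, 0.7]
width: 0.001
[ 0.58628077 -0.00450513  0.23688021] [-0.6147456  -0.25932309  0.73147609]
(array([413.79562044, 157.74452555]), np.int32(137))
(array([413.14179104, 159.85074627]), np.int32(134))
0.144 413.60137388477693 155.75131318242074
0.136 412.9268886378867 158.13228395075907
```

View pics/cmp3.png

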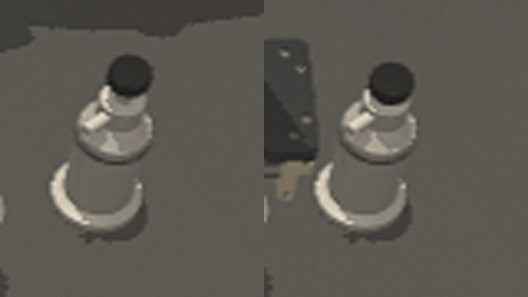

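View pics/wrist3.png

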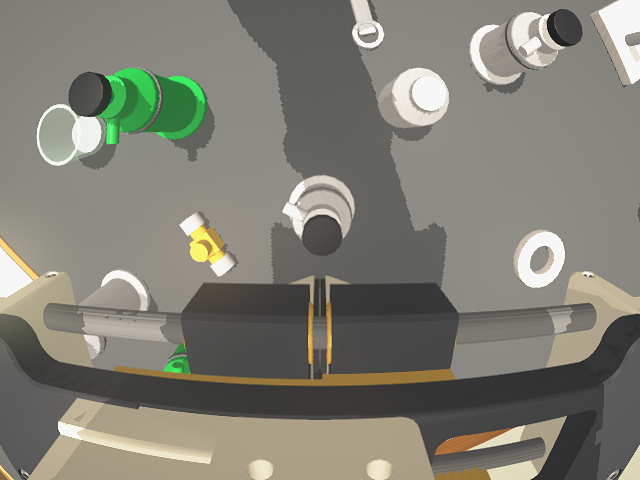

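View pics/scene3.png

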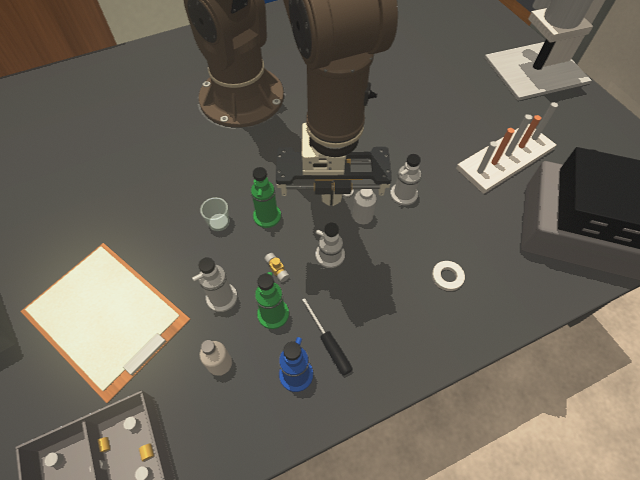

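Middle's shift of (-0.65,2.1) px matches closure, expected (-0.67,2.4). The short cap is at wrist (322,233). I'll check its position and whether the gripper body clears the tall neighbours when it is low.

```bash
python3 - <<'E'
from h import *
np.set_printoptions(precision=4,suppress=True)
o=arm.observe();print(o["position"],"short",wz((322,233),.119))
Q=R.from_rotvec(o["ee_rot"]).as_matrix()
for k,uv,z in (("green1",(393,206),.169),("green2",(344.5,346),.169),("spare",(226,285),.12),("tall",(442,255),.161),("middle",(150.5,291),.136)):
    p=atz("top",uv,z); print(k,p[:2],"tool frame",(Q.T@(p-[.5865,0,p[2]]))[:2])
E
```

```text
[ 0.5859 -0.0002  0.2366] short [0.5814 0.0038 0.119 ]
green1 [ 0.6616 -0.1738] tool frame [-0.1414 -0.1259]
green2 [ 0.4237 -0.0915] tool frame [ 0.109  -0.1517]
spare [0.5225 0.1151] tool frame [0.1066 0.0773]
tall [ 0.5789 -0.2604] tool frame [-0.103  -0.2392]
middle [0.5102 0.242 ] tool frame [0.1713 0.1871]
```

The body clears everything, so I'll descend to just above the short cap.

```bash
python3 -m creep '[[[-0.1,0.1,-2,0,0,0,-1],[-0.1,0.1,-4,0,0,0,-1],[-0.1,0.1,-6,0,0,0,-1],[-0.1,0.1,-7.5,0,0,0,-1],[-0.1,0.1,-8,0,0,0,-1]]]'
python3 -m creep '[[[0,0,-0.5,0,0,0,-1],[0,0,-1,0,0,0,-1],[0,0,-1.4,0,0,0,-1],[0,0,-1.6,0,0,0,-1],[0,0,-1.6,0,0,0,-1]]]'
python3 - <<'E'
from h import *
print(arm.observe()["position"],arm.observe()["force"])
for n in ("scene","wrist"): cv2.imwrite(f"pics/{n}4.png",arm.get_image(n)[:,:,::-1])
a=cv2.imread("pics/scene4.png")[170:290,250:410];b=cv2.imread("pics/wrist4.png")[180:300,240:400]
cv2.imwrite("pics/c4.png",np.hstack([cv2.resize(i,None,fx=2.5,fy=2.5,interpolation=2) for i in (a,b)]))
E
```

```text
clock: 11.65
position: [0.5839, 0.0027, 0.1552]
ee_rot: [-0.674, -3.065, 0.0]
force: [0.4, -0.3, -0.4]
width: 0.007
clock: 12.15
position: [0.5853, 0.0008, 0.1407]
ee_rot: [-0.678, -3.068, -0.0]
force: [0.2, -0.2, -0.1]
width: 0.003
[0.58525758 0.0008163  0.1407082 ] [ 0.22033221 -0.22921976 -0.13941374]
```

View pics/c4.png

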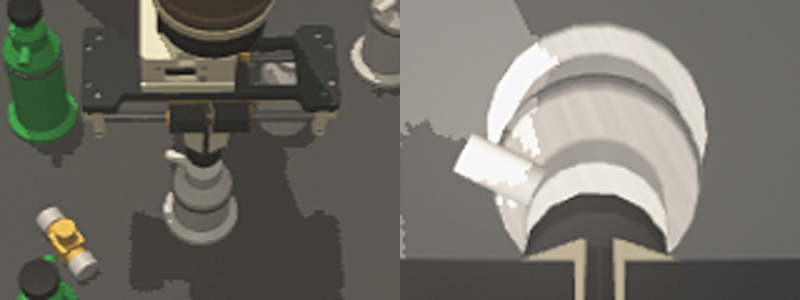

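The fingers are centred over the short cap (crop (598,225)). Pressing.

```bash
python3 -m creep '[[[0,0,-0.3,0,0,0,-1],[0,0,-0.5,0,0,0,-1],[0,0,-0.7,0,0,0,-1],[0,0,-0.9,0,0,0,-1],[0,0,-0.9,0,0,0,-1]]]'
python3 -m creep '[[[0,0,-0.2,0,0,0,-1],[0,0,-0.4,0,0,0,-1],[0,0,-0.6,0,0,0,-1],[0,0,-0.7,0,0,0,-1],[0,0,-0.7,0,0,0,-1]]]'
```

```text
clock: 12.75
position: [0.5854, 0.0008, 0.1317]
ee_rot: [0.678, 3.067, 0.0]
force: [0.1, 0.3, 2.8]
width: 0.005
clock: 13.25
position: [0.5854, 0.0008, 0.1247]
ee_rot: [0.678, 3.067, 0.0]
force: [-1.1, 0.1, 5.4]
width: 0.008
```

```bash
python3 -m creep '[[[0,0,-0.1,0,0,0,-1],[0,0,-0.2,0,0,0,-1],[0,0,-0.3,0,0,0,-1],[0,0,-0.3,0,0,0,-1],[0,0,-0.3,0,0,0,-1]]]'
python3 -m creep '[[[0,0,0.5,0,0,0,-1],[0,0,1.5,0,0,0,-1],[0,0,3.5,0,0,0,-1],[0,0,6.5,0,0,0,-1],[0,0,9.5,0,0,0,-1]]]'
python3 -m creep '[[[-3,2,2,0,0,0,-1],[-6,4,4,0,0,0,-1],[-9,6,5,0,0,0,-1],[-12,8,5,0,0,0,-1],[-12,8,5,0,0,0,-1]]]'
python3 - <<'E'
from h import *
print(arm.observe()["position"],arm.observe()["force"])
for n in ("scene","top"): cv2.imwrite(f"pics/{n}5.png",arm.get_image(n)[:,:,::-1])
for i in (0,5): print(blob(f"pics/scene{i}.png",318,217,344,242,62))
m=arm.camera_model("scene");f=240/np.tan(np.radians(m["vfov"])/2);T=np.linalg.inv(m["cam_to_world"])
for z in (.119,.111):
    p=T@[.5855,.0005,z,1]; print(z,m["cx"]+f*p[0]/p[2],m["cy"]+f*p[1]/p[2])
def c(im,x,y,w=80,h=90): return cv2.resize(im[y:y+h,x:x+w],None,fx=3.3,fy=3.3,interpolation=2)
L=lambda f:cv2.imread("pics/"+f)
cv2.imwrite("pics/cmp5.png",np.hstack([c(L("scene0.png"),295,205),c(L("scene5.png"),295,205)]))
E
```

```text
clock: 13.75
position: [0.5855, 0.0009, 0.1221]
ee_rot: [0.678, 3.067, 0.0]
force: [-1.1, 1.2, 7.4]
width: 0.006
clock: 14.25
position: [0.5846, 0.0008, 0.2175]
ee_rot: [-0.678, -3.066, 0.001]
force: [0.3, 1.1, -0.1]
width: 0.011
clock: 14.75
position: [0.4618, 0.0835, 0.2671]
ee_rot: [-0.67, -3.067, -0.002]
force: [-0.6, -0.3, -0.1]
width: 0.01
[0.46181874 0.08352096 0.26713371] [-0.6132962  -0.32551303 -0.1223535 ]
(array([331.19014085, 229.19014085]), np.int32(142))
(array([330.90963855, 230.63253012]), np.int32(166))
0.119 331.0628464675145 227.02752973901954
0.111 330.9547101406965 229.04484602967813
```

View pics/cmp5.png

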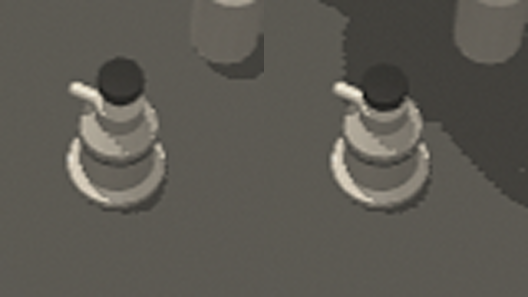

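View pics/scene5.png

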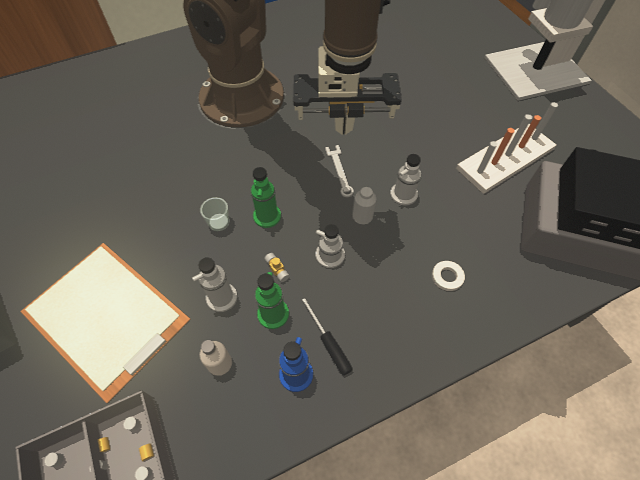

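Every cap sits lower, the cylinders stand where they were, and the arm is clear. Handing in.

```bash
python3 -c "
from cell import arm
print(arm.sign_off())"
```

```text
the job is handed in; nothing more can be done
None
```

I pressed the three black caps with the shut fingertips in the order tall, middle, short, and handed the job in about 15 s into the 53 s allowed. No verdict is reported, so the results below are from my own checks.

| Cylinder | Peak force (N) | Fingertip at the bottom of the press (mm) | Cap drop seen, scene camera rows (px) | Drop expected for 8 mm (px) |
|---|---|---|---|---|
| Tall | 7.2 | 155 | 1.5 | 2.0 |
| Middle | 7.7 | 130 | 2.1 | 2.4 |
| Short | 7.4 | 105 | 1.4 | 2.0 |

- **Stems:** All three caps stayed lower after release, and each press went past the roughly 6 N needed to shut a valve. The image drops are a little under the expected values. Part of that may be the stems starting up to 1 mm in. The short figure is also blurred by a changed shadow; by eye in the crop it looked like about 1.9 px.
- **Bench:** In the last scene picture the three cylinders and everything else look to be where they started, and the arm is clear of everything. I judged this by eye and did not measure each bystander.
- **Disagreement:** The wrist camera put the middle and short caps 3 to 6 mm from where the other two cameras did. I aimed close to the two-camera positions, and the forces built up evenly.

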